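# Tip the tea carton down into its tray and push it home

### The job

The tall tea carton stands upright on the floor of the open-ended wooden tray, near the mouth and short of the dark inlaid line. Without gripping or lifting it, push it near its top, towards the tray's end wall, until it topples and falls by itself flat into the tray between the side rails, top end towards the end wall; then push its bottom end gently with the fingertips until its top end is fully home against the end wall, without pressing hard enough to crush it. Leave the things standing round the tray undisturbed.

Things in the scene. Friction and masses are not known exactly. Their poses are not given: they have to be found in the camera images.
- carton: Plain brown cardboard carton with a paper sleeve, 38 mm thick (its x), 80 wide (y), 130 tall (z), 0.15 to 0.27 kg; over 30 N crushes it. Origin at the centre of its underside. It starts upright on the tray floor, its +x along the tray's +x within 0.1 rad. Pushed near the top it tips and falls once its top has moved some 38 mm; pushed low it slides upright. Lying it is 38 mm high.
- carton_top (a point): centre of the carton's top face
- carton_mid (a point): centre of the carton's volume
- tray: Shallow light-wood tray, fixed. Origin on the worktop; +x runs from the open mouth (x = -125 mm) to the end wall, inner face at x = +110 mm (wall 10 mm thick, 40 high); z up. Floor 6 mm thick; side rails at y = +-69 mm, 8 thick, 30 high, 130 clear between. A flush dark line crosses the floor at x = -50 mm; the carton starts on its mouth side (centre x -103 to -80 mm, y within 12 mm).
- tray_stop (a point): middle of the end wall's inner face, 25 mm above the worktop: where the centre of the carton's top face comes when the lying carton is home. Overhead: the front edge of the wall cupboards, underside 0.51 m above the worktop, runs some 0.1 m behind the tray's middle line; keep arm and wrist clear of it
- pepper_shaker: Glass shaker with a grey cap, 44 mm across, 90 mm tall. One of three small things in a row along the tray's side away from the robot, in any order (bystander). Origin at the centre of its underside
- spice_jar: Glass spice jar with a green cap, 46 mm across, 106 mm tall. One of three small things in a row along the tray's side away from the robot, in any order (bystander). Origin at the centre of its underside
- dropper: Small brown bottle with a black dropper cap, 33 mm across, 102 mm tall. One of three small things in a row along the tray's side away from the robot, in any order (bystander). Origin at the centre of its underside
- tea_light: Small candle in a round metal cup, 38 mm across, 15 mm high, beside the tray's mouth, on the side away from the robot (bystander). Origin at the centre of its underside

How it is judged (in metres and radians):
On the way, in this order (a step that is already met when the one before it is completed fails the run):
1. the carton topples towards the end wall and falls free of the fingers (angle between carton's own z axis and vertical between 0.5 and 1.4 rad and contact force between the fingers and carton below 0.05 N and x of carton_top in the frame of tray above -0.07 m), for 0.02 s.
2. the carton lies flat on its broad face on the tray floor between the rails, top end towards the end wall, reaching past the inlaid line (angle between carton's own z axis and vertical between 1.5 and 1.64 rad and angle between carton's own x axis and vertical above 2.9 rad and z of carton_mid in the frame of tray below 0.03 m and angle between the z axis of carton and the x axis of tray, either way round below 0.2 rad and x of carton_top in the frame of tray above 0 m), for 0.2 s.
3. the lying carton is pushed home: its top end within 5 mm of the end wall (angle between carton's own z axis and vertical between 1.5 and 1.64 rad and angle between carton's own x axis and vertical above 2.9 rad and z of carton_mid in the frame of tray below 0.03 m and angle between the z axis of carton and the x axis of tray, either way round below 0.2 rad and x of carton_top in the frame of tray above 0.105 m), for 0.2 s.
At the end, for the whole second after the job is handed in: The carton lies flat (within about 4 degrees) on its broad face on the tray floor between the rails, pointing along the tray within 0.2 rad, top end within 5 mm of the end wall, at rest (all of step 3 and linear speed of carton below 0.02 m/s); the robot touches nothing.
It fails at once if the fingers press on the carton with more than 30 N (contact force between the fingers and carton above 30 N).
It fails at once if the carton is lifted (more than about 10 mm while standing or tipping, or about 30 mm when lying) (z of carton_mid in the frame of tray above 0.084 m or (angle between carton's own z axis and vertical above 1.45 rad and z of carton_mid in the frame of tray above 0.06 m)).
It fails at once if a bystander (dropper bottle, spice jar, pepper shaker or tea light) is moved more than 15 mm or tipped over (distance of any of dropper, spice_jar, pepper_shaker, tea_light from where it was at the start of the episode above 0.015 m or angle between any of dropper, spice_jar, pepper_shaker, tea_light's own z axis and vertical above 0.3 rad).
It also fails if it takes over 40 s, if anything falls off the work surface, if the arm or the gripper's body presses on something with over 40 N, if the wrist force passes 120 N, or if a joint passes its speed limit or range.

### The arm

A 6-joint arm with a two-finger parallel gripper is mounted at the origin on a cart in front of the work surface, level with it; the furniture and walls round the work are solid. World frame = base frame: x ahead of the robot, y to its left, z up, the work surface at z = 0. Lengths are in mm, angles in rad, forces in N, time in s.
With the tool pointing down it reaches from about 350 to 775 mm from the base axis. Payload 7.3 kg.
Tool frame: the origin (TCP) lies on the mounting face of the last link; the fingertips stand 178 mm ahead of it and the grasp point (between the pads) lies 159 mm ahead of it; z points along the fingers, y is the line along which they close (so a half turn about z gives the same grasp; the last joint's range is limited). The gripper opens to 92 mm and grips with 3 to 60 N. Pads are 19 mm wide; open, the fingers measure 130 mm over their backs; the gripper's body (75 mm by 190 mm) begins 47 mm behind the grasp point.
Start: joints at [-1.466, 0.342, 1.524, -0, 1.275, -0.146], TCP at [130.314, -508.573, 404.741] pointing down, gripper open.
Joint ranges: [-2.53, 2.53], [-0.77, 2.02], [0.04, 2.7], [-1, 4.14], [0.28, 2.66], [-3.11, 3.11]. Speed limits (rad/s): [2.57, 2.57, 3.14, 3.14, 3.14, 3.14].

### API

Orientations are given as [roll, pitch, yaw] about the fixed x, y, z axes, in that order (R = Rz(yaw) Ry(pitch) Rx(roll)).
In Python, from plant import bot, telemetry, ticket, capture gives the robot as it stands (bot), with the cameras as plain functions, the readings (telemetry) and the job (ticket).
- The arm moves only by the shell command python3 shift.py 'ROWS'. ROWS is a JSON list of rows, 1 to 5 of them, each of 5 numbers: the finger opening in mm, then dx, dy, dz in fractions of the full range, 1 being 30 cm, then a turn about the tool's z in a scale on which 1.0 is pi rad; each row is the pose to reach, as a shift and turn from the pose commanded when the command began, along the tool's axes at that moment; what a row does not reach only later rows make up. A row lasts 1/8 s, in which the tool goes at most 62.5 mm and 0.188 rad, less where a joint would pass 70% of its speed; a pose out of reach is approached as far as the arm can. The fingers move at their own pace and stop on an object; the grip force is fixed at half the most. Time passes only in rows, so rows that do not move let the fingers close. It prints the time, the measured TCP pose, the force, the opening and the grip force at its end. Shift and turn numbers lie between -1 and 1, and a call with a number outside is refused. Input that does not fit is refused with a message, and nothing moves.
- telemetry.get_obs(): the state, without advancing time (a new reading comes with each control period).
- capture(name): name is "side" or "top"; returns a dict with "color" (400x640x3 uint8, red, green, blue), "K" (3x3 intrinsics, pixels), "k1" (the pictures are not rectified: a ray, as slopes to the right and down, at radius r is drawn at 1 + k1 r^2 times it, then the intrinsics apply), "R" (3x3) and "t" (3): a world point X has camera coordinates R X + t. Camera axes: x right, y down, z forward; pixel columns grow to the right and rows downward; lengths in mm; the calibration is good to about 2 mm. A picture is of the moment at which its call begins. There is no depth.
- ticket.close_job(): hands the job in; it is judged then, once.
The state is a dict: "time": time; "joint_positions": joint angles; "dq": joint speeds; "tau": joint torques, N m; "tool_pos": TCP position; "tcp_rot": TCP orientation; "contact_force": force on the tool from outside, world axes, zero at the start; "moment": the same for the moment, N m; "grip_width": finger opening in mm; "finger_force": force on a finger pad.
Only numpy, scipy, OpenCV 4.12 (cv2) and the standard library are available. Lean on these libraries where they do the work, as an engineer would, in place of code of your own. Each camera call takes 0.05 s, during which the arm holds its last target. There are 200 camera calls.

## Working session

There is one attempt and no reset: what is moved stays moved. The work goes in short steps, Python scripts to look and compute and a shell command to move; the robot and the scene stay as the last step left them, time stands still between calls to the robot, and variables do not carry over. Pictures are saved under pics/ and viewed, at most 10 in all, crops included, and the job is handed in when it is done.

```bash
mkdir -p pics; ls; python3 - <<'E'
from plant import bot, telemetry, ticket, capture
import cv2
for n in ("side","top"):
    c=capture(n); cv2.imwrite(f"pics/{n}0.png",c["color"][:,:,::-1]); print(n,c["K"],c["k1"],c["R"],c["t"])
o=telemetry.get_obs(); print(o)
E
```

```text
pics
plant.py
shift.py
side [[432.89993317   0.         322.59255594]
 [  0.         432.89993317 195.41433287]
 [  0.           0.           1.        ]] 0.011013087466120614 [[ 0.98895062 -0.14758828 -0.01394175]
 [-0.10203016 -0.60940374 -0.78626772]
 [ 0.10754774  0.77900243 -0.61772866]] [-480.5689539   328.39102803  627.07421645]
top [[472.80627025   0.         321.06601747]
 [  0.         472.80627025 203.1924405 ]
 [  0.           0.           1.        ]] -0.050029309160881094 [[ 0.01717036 -0.99966138 -0.01955262]
 [-0.98324285 -0.01333224 -0.18181239]
 [ 0.18149014  0.02234676 -0.98313883]] [299.37787266 532.65994304 899.22905369]
{'time': 0.1, 'joint_positions': array([-1.46600942e+00,  3.42667647e-01,  1.52491019e+00, -3.58907370e-07,
        1.27540886e+00, -1.45989153e-01]), 'dq': array([-0.00118948, -0.00182509, -0.00299144,  0.00076696,  0.000718  ,
       -0.00160071]), 'tau': array([ 9.97704592e-04, -4.32005060e+01, -2.44694173e+01,  7.18611851e-02,
        5.25260519e-02, -5.08603114e-05]), 'tool_pos': array([ 130.29663527, -508.45513402,  404.11065707]), 'tcp_rot': array([-3.14021338e+00, -2.02454271e-04,  2.50776024e-01]), 'contact_force': array([-0.036142  ,  1.24291346, -0.74437334]), 'moment': array([ 0.02416992, -0.01918191,  0.05146202]), 'finger_force': 0.0, 'grip_width': 91.6144220290779}
```

View pics/side0.png

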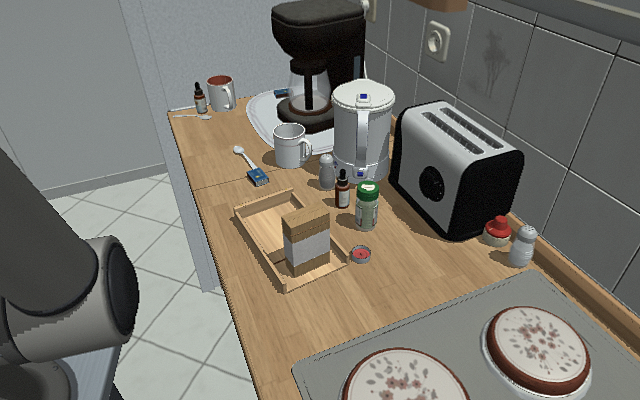

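View pics/top0.png

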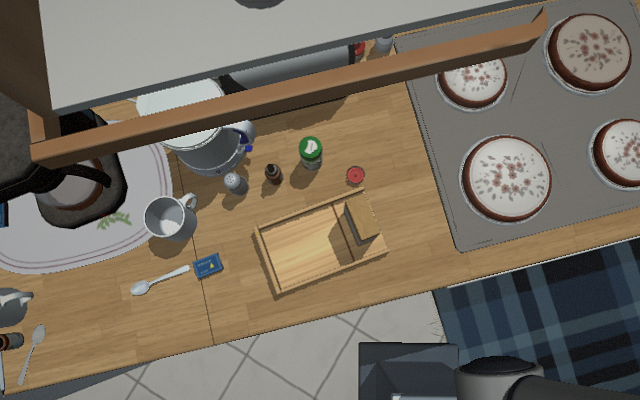

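The side view shows the carton at about (307,240), standing near the tray mouth. In the top view the tray corners are at about (255,232), (278,293), (386,252) and (362,190), with the end wall on the left (+y). The bystanders are at (233,183), (273,174), (311,150) and (355,175).

```bash
python3 - <<'E'
import cv2
a=cv2.imread("pics/top0.png")[175:305,240:400]; cv2.imwrite("pics/topc.png",cv2.resize(a,None,fx=4.5,fy=4.5,interpolation=cv2.INTER_CUBIC))
a=cv2.imread("pics/side0.png")[170:300,225:385]; cv2.imwrite("pics/sidec.png",cv2.resize(a,None,fx=4.5,fy=4.5,interpolation=cv2.INTER_CUBIC))
E
```

```text
(no output)
```

View pics/topc.png

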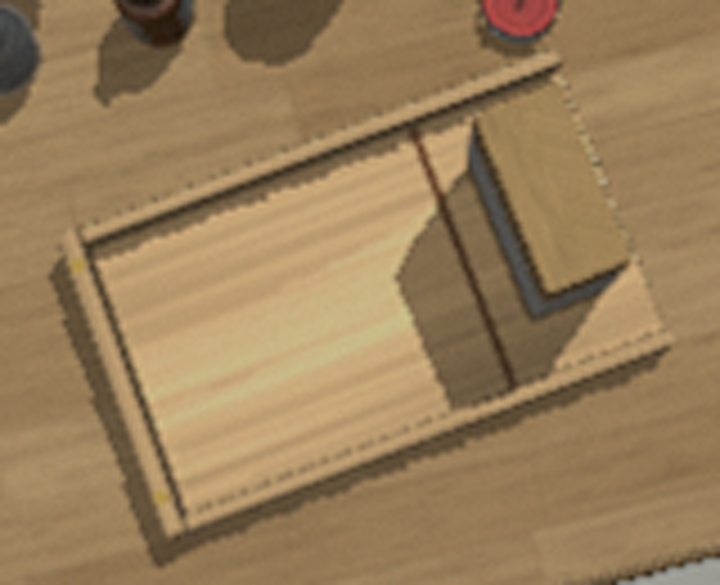

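View pics/sidec.png

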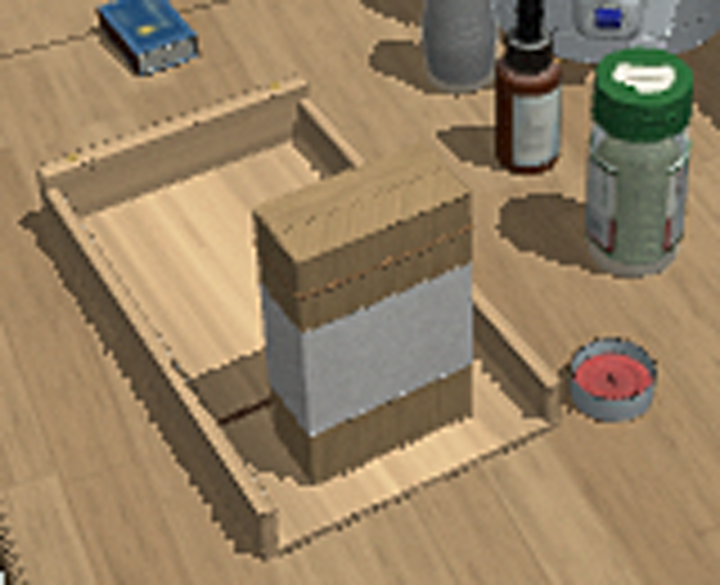

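Top crop: the wall top runs from (65,232) to (168,537), the rail mouth ends are at (555,58) and (665,343), and the carton top corners are (475,122), (562,78), (630,262) and (545,297). Side crop: the carton top corners are (255,210), (298,265), (472,192) and (430,150), and the wall's outer top corners are (40,175) and (303,82).

```bash
cat >h.py <<'E'
import numpy as np, cv2
from plant import bot, telemetry, ticket, capture
def ray(c,px):
    d=np.array([c["k1"],0,0,0,0])
    n=cv2.undistortPoints(np.array(px,float).reshape(-1,1,2),c["K"],d).reshape(-1,2)
    R,t=np.array(c["R"]),np.array(c["t"])
    return -R.T@t, np.c_[n,np.ones(len(n))]@R
def cast(c,px,z):
    o,v=ray(c,px); return o+v*((z-o[2])/v[:,2])[:,None]
E
python3 - <<'E'
from h import *
np.set_printoptions(precision=1,suppress=True)
T=capture("top");S=capture("side")
t=lambda p:np.array(p)/4.5+[240,175]
s=lambda p:np.array(p)/4.5+[225,170]
print("wall outer top T",cast(T,t([(65,232),(168,537)]),40),"S",cast(S,s([(303,82),(40,175)]),40))
print("mouth T outer far,near",cast(T,t([(553,56),(668,347)]),30),"S",cast(S,s([(557,385),(268,520)]),30))
print("line",cast(T,t([(415,133),(513,385)]),6), cast(T,t([(415,133),(513,385)]),[6,30]))
ct=cast(T,t([(475,122),(562,78),(630,262),(545,297)]),136);print("cartonT",ct,ct.mean(0))
cs=cast(S,s([(430,150),(472,192),(298,265),(255,210)]),136);print("cartonS",cs,cs.mean(0))
print("floorS",cast(S,s([(313,482),(472,415)]),6))
print("bystanders tea",cast(T,t([(520,5)]),15),cast(T,[(311,145),(273,170),(233,179)],100), cast(S,s([(612,385)]),10),cast(S,s([(635,262),(527,165),(460,80)]),0))
E
```

```text
wall outer top T [[480.2 442.   40. ]
 [346.  391.   40. ]] S [[481.1 433.8  40. ]
 [349.4 380.9  40. ]]
mouth T outer far,near [[566.3 222.1  30. ]
 [433.5 170.4  30. ]] S [[569.5 214.1  30. ]
 [440.9 159.8  30. ]]
line [[533.8 285.    6. ]
 [417.  238.6   6. ]] [[533.8 285.    6. ]
 [415.5 239.7  30. ]]
cartonT [[515.1 260.8 136. ]
 [533.8 225.5 136. ]
 [458.7 198.2 136. ]
 [444.2 232.3 136. ]] [487.9 229.2 136. ]
cartonS [[521.7 252.2 136. ]
 [534.4 223.3 136. ]
 [462.1 191.9 136. ]
 [448.3 226.5 136. ]] [491.6 223.5 136. ]
floorS [[461.4 197.9   6. ]
 [534.2 225.    6. ]]
bystanders tea [[593.9 236.6  15. ]] [[634.5 328.1 100. ]
 [583.2 400.7 100. ]
 [564.4 477.8 100. ]] [[597.7 229.1  10. ]] [[628.8 316.5   0. ]
 [590.8 397.3   0. ]
 [568.2 474.4   0. ]]
```

Units first: shifts go in shares of 30 cm and turns go in shares of pi rad. So 250 mm / 300 = 0.8333, 200 mm / 300 = 0.6667, -0.9 rad / 3.1416 = -0.2865.

```bash
python3 shift.py '[[40, 0.1667, -0.0933, 0, -0.0573], [40, 0.3333, -0.1867, 0, -0.1146], [40, 0.5, -0.28, 0, -0.1719], [40, 0.6667, -0.3733, 0, -0.2292], [40, 0.8333, -0.4667, 0, -0.2865]]'; python3 - <<'E'
from h import *
o=telemetry.get_obs();print(o["tool_pos"],o["tcp_rot"],o["joint_positions"])
R=cv2.Rodrigues(np.zeros(3))[0]
y=o["tcp_rot"][2]
for tgt in [(470,-150,330),(521,146,300)]:
    d=np.array(tgt)-o["tool_pos"]
    print(d[0]*np.cos(y)+d[1]*np.sin(y), d[0]*np.sin(y)-d[1]*np.cos(y), -d[2], y-1.945)
E
```

```text
time: 0.82
tool_pos: [338.8, -309.5, 404.8]
tcp_rot: [3.141, 0.0, 1.156]
contact_force: [1.2, -0.3, 0.9]
grip_width: 46.6
finger_force: 0.0
[ 338.80362673 -309.45140675  404.75247619] [3.14130323e+00 1.77897604e-04 1.15647838e+00] [-9.07424561e-01  2.20713194e-01  1.69463646e+00 -2.09325123e-05
  1.22590384e+00 -4.93099561e-01]
198.77555665047487 55.906328348792115 74.75247619243322 -0.7885216246758631
490.2621728844143 -16.568167554857297 104.75247619243322 -0.7885216246758631
```

Scaled: 205 mm / 300 = 0.6833, 180 mm / 300 = 0.6, -0.79 rad / 3.1416 = -0.2515.

```bash
python3 shift.py '[[40, 0.15, 0.04, 0.05, -0.0509], [40, 0.3, 0.08, 0.1, -0.1019], [40, 0.45, 0.12, 0.15, -0.1528], [40, 0.6, 0.16, 0.2, -0.2037], [40, 0.6833, 0.1867, 0.25, -0.2515]]'; python3 - <<'E'
from h import *
o=telemetry.get_obs();print(o["tool_pos"],o["tcp_rot"],o["joint_positions"])
y=o["tcp_rot"][2]
for tgt in [(521,146,300)]:
    d=np.array(tgt)-o["tool_pos"]
    print(d[0]*np.cos(y)+d[1]*np.sin(y), d[0]*np.sin(y)-d[1]*np.cos(y), -d[2], y-1.945)
E
```

```text
time: 1.45
tool_pos: [473.5, -144.7, 329.1]
tcp_rot: [3.141, -0.0, 1.948]
contact_force: [0.6, -0.3, 1.0]
grip_width: 39.9
finger_force: 0.0
[ 473.45155043 -144.72061429  329.13744512] [ 3.14149199e+00 -9.88389255e-05  1.94769059e+00] [-4.51631019e-01  3.65547569e-01  1.71700395e+00  1.61713046e-04
  1.05904593e+00 -8.28604473e-01]
252.81608513703256 151.2063415592271 29.137445123593636 0.00269059383458381
```

Scaled: 250 mm / 300 = 0.8333, 200 mm / 300 = 0.6667.

```bash
python3 shift.py '[[40, 0.1667, 0.1, 0.02, 0], [40, 0.3333, 0.2, 0.04, 0], [40, 0.5, 0.3, 0.06, 0], [40, 0.6667, 0.4, 0.08, 0], [40, 0.8333, 0.5, 0.0967, 0]]'; python3 shift.py '[[40, 0, 0, 0, 0]]'; python3 - <<'E'
from h import *
for n in ("top","side"):
    c=capture(n)["color"][:,:,::-1]
    a=c[110:310,230:430] if n=="top" else c[110:310,200:400]
    cv2.imwrite(f"pics/{n}1.png",cv2.resize(a,None,fx=3,fy=3,interpolation=cv2.INTER_CUBIC))
E
```

```text
time: 2.08
tool_pos: [522.0, 142.7, 300.4]
tcp_rot: [-3.141, 0.0, 1.941]
contact_force: [1.7, 0.2, -0.1]
grip_width: 40.1
finger_force: 0.0
time: 2.2
tool_pos: [521.7, 144.4, 300.0]
tcp_rot: [-3.141, -0.001, 1.946]
contact_force: [-0.4, -0.8, 0.0]
grip_width: 40.1
finger_force: 0.0
```

View pics/side1.png

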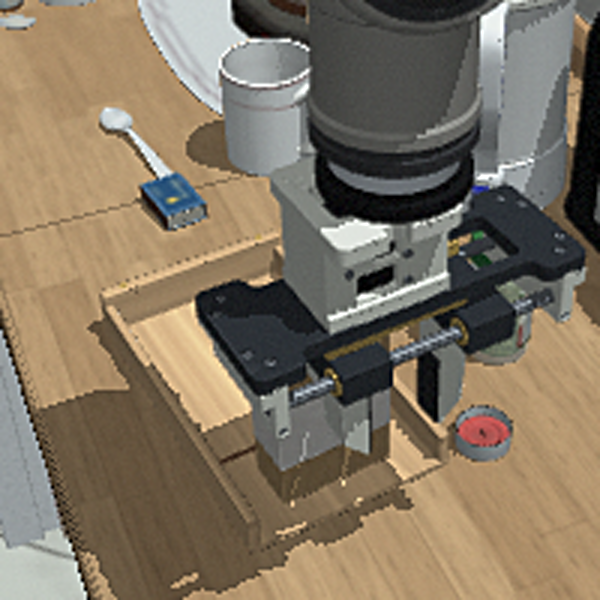

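View pics/top1.png

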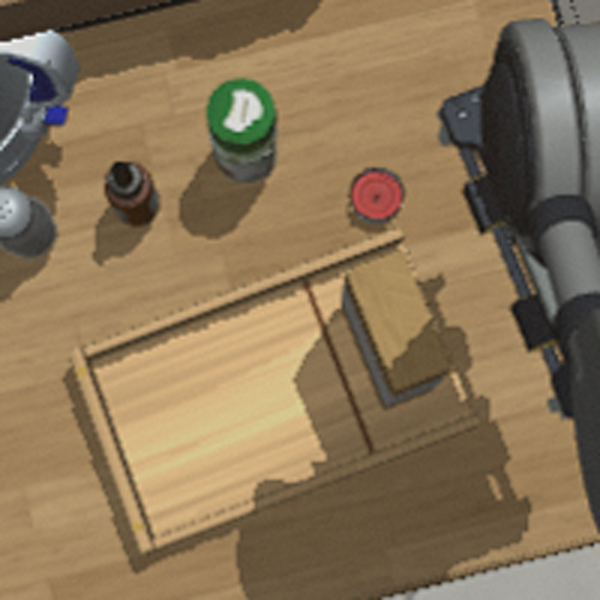

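Side crop: the fingertips end at about (365,458) and (430,420), in front of the carton and not touching it. Top crop: the carton is still upright at (345..450, 250..390), clear of the gripper. Next I check the projected fingertips against the picture.

```bash
python3 - <<'E'
from h import *
S=capture("side"); o=telemetry.get_obs(); p=o["tool_pos"]; y=o["tcp_rot"][2]
X=np.array([np.cos(y),np.sin(y),0]);Y=np.array([np.sin(y),-np.cos(y),0])
P=np.array([p+[0,0,-178]+a*X+b*Y for b in(-39,-20,20,39) for a in(-9.5,9.5)])
q=cv2.projectPoints(P,cv2.Rodrigues(S["R"])[0],S["t"],S["K"],np.array([S["k1"],0,0,0,0]))[0][:,0]
print((q-[200,110])*3)
for c in [(489.7,226.3),(487.9,229.2),(491.6,223.5)]:
    d=np.r_[c,0]-p; print(d@X-19-9.5,d@Y)
E
```

```text
[[337.59896595 463.00707384]
 [320.90002391 440.67955609]
 [368.42102422 449.77807089]
 [351.32832869 427.91936564]
 [431.26735405 422.81288144]
 [413.40654995 401.8939576 ]
 [460.19177989 410.40638402]
 [441.99306778 389.91274497]]
63.25007495079777 1.2063632662975197
66.60482605173854 0.5773600463243703
59.9523757068948 1.9647692899827047
```

Scaled: 105 mm / 300 = 0.35, 90 mm / 300 = 0.3.

```bash
python3 shift.py '[[40, 0.15, 0, 0, 0], [40, 0.2, 0, 0, 0], [40, 0.25, 0, 0, 0], [40, 0.3, 0, 0, 0], [40, 0.35, 0, 0, 0]]'; python3 shift.py '[[40, 0.0333, 0, 0, 0], [40, 0, 0, 0, 0], [40, -0.1333, 0, 0, 0], [40, -0.3, 0, 0, 0], [40, -0.3, 0, 0, 0]]'; python3 - <<'E'
from h import *
np.set_printoptions(precision=1,suppress=True)
c=capture("top");a=c["color"][:,:,::-1]
cv2.imwrite("pics/top2.png",cv2.resize(a[110:310,230:430],None,fx=3,fy=3,interpolation=cv2.INTER_CUBIC))
E
```

```text
time: 2.98
tool_pos: [483.9, 239.0, 300.7]
tcp_rot: [3.142, 0.0, 1.94]
contact_force: [0.0, 0.8, 1.1]
grip_width: 40.1
finger_force: 0.0
time: 3.6
tool_pos: [517.8, 151.2, 300.7]
tcp_rot: [3.141, 0.001, 1.936]
contact_force: [-0.7, 1.4, 0.3]
grip_width: 40.0
finger_force: 0.0
```

View pics/top2.png

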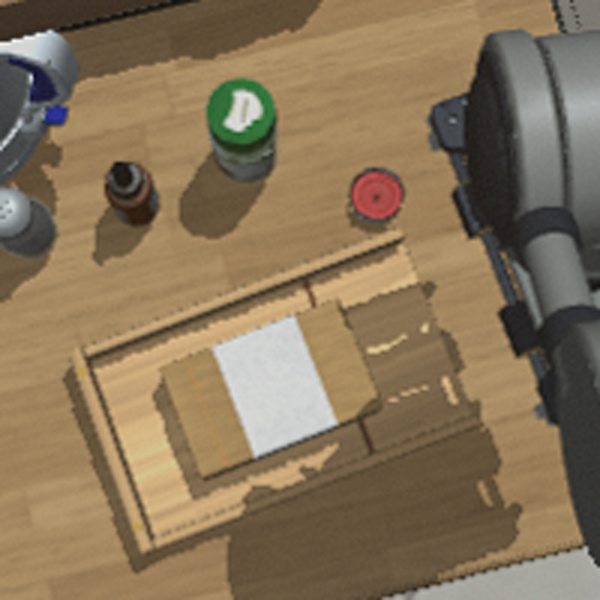

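The carton lies flat in the tray. Its top end is at (162,372)–(205,478) and its bottom end at (335,298)–(380,405). The bystanders haven't moved.

Scaled: 104 mm / 300 = 0.3467, 85 mm / 300 = 0.2833.

```bash
python3 - <<'E'
from h import *
np.set_printoptions(precision=3,suppress=True)
T=capture("top"); o=telemetry.get_obs(); p=o["tool_pos"]; y=o["tcp_rot"][2];print(p,y)
X=np.array([np.cos(y),np.sin(y),0]);Y=np.array([np.sin(y),-np.cos(y),0])
f=lambda q,z:cast(T,np.array(q)/3+[230,110],z)-p
b=f([(335,298),(380,405)],44);t=f([(162,372),(205,478)],44);w=f([(90,358),(155,545)],40)
for n,a in(("bot",b),("top",t),("wall",w)):print(n,a@X,a@Y)
E
python3 shift.py '[[40, 0, 0, 0.1, 0], [40, 0, 0, 0.2, 0], [40, 0, 0, 0.2833, 0], [40, 0, 0, 0.3467, 0], [40, 0, 0, 0.3467, 0]]'
```

```text
[516.728 153.729 300.597] 1.9386907305438528
bot [104.379 101.649] [ 40.92  -37.017]
top [230.551 227.135] [ 33.978 -42.275]
wall [273.312 273.035] [ 60.318 -71.984]
time: 4.32
tool_pos: [515.7, 155.4, 195.5]
tcp_rot: [-3.138, -0.001, 1.942]
contact_force: [0.8, 1.0, 0.0]
grip_width: 40.0
finger_force: 0.0
```

Scaled: 82 mm / 300 = 0.2733, 78 mm / 300 = 0.26.

```bash
python3 shift.py '[[40, 0.0833, 0, 0, 0], [40, 0.1667, 0, 0, 0], [40, 0.2333, 0, 0, 0], [40, 0.26, 0, 0, 0], [40, 0.2733, 0, 0, 0]]'; python3 shift.py '[[40, 0.0233, 0, 0, 0], [40, 0.0467, 0, 0, 0], [40, 0.07, 0, 0, 0], [40, 0.0933, 0, 0, 0], [40, 0.1167, 0, 0, 0]]';  python3 - <<'E'
from h import *
for _ in range(1):
    T=capture("top"); a=T["color"][:,:,::-1]
    cv2.imwrite("pics/top3.png",cv2.resize(a[110:310,230:430],None,fx=3,fy=3,interpolation=cv2.INTER_CUBIC))
E
```

```text
time: 4.95
tool_pos: [486.8, 231.6, 197.0]
tcp_rot: [3.141, 0.0, 1.942]
contact_force: [0.2, -0.1, -0.1]
grip_width: 40.1
finger_force: 0.0
time: 5.58
tool_pos: [474.1, 264.2, 196.7]
tcp_rot: [3.141, 0.0, 1.941]
contact_force: [0.3, -1.4, 1.5]
grip_width: 39.6
finger_force: 0.9
```

View pics/top3.png

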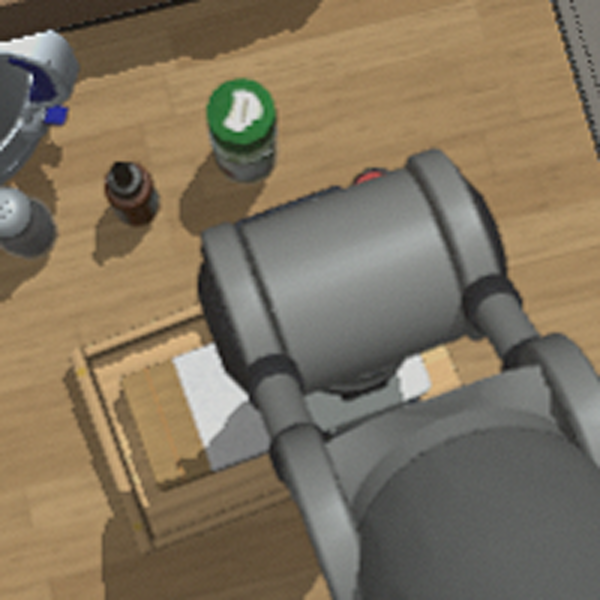

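The carton is sliding straight; its top end is now at (122,375)–(163,488), roughly 20 mm from the wall. I continue slowly.

Scaled: 11 mm / 300 = 0.0367, 10 mm / 300 = 0.0333.

```bash
python3 - <<'E'
from h import *
T=capture("top"); o=telemetry.get_obs(); p=o["tool_pos"]; y=o["tcp_rot"][2]
X=np.array([np.cos(y),np.sin(y),0])
f=lambda q,z:(cast(T,np.array(q)/3+[230,110],z)-p)@X
print(f([(122,375),(163,488)],44),f([(90,358),(155,545)],40))
E
python3 shift.py '[[40, 0.01, 0, 0, 0], [40, 0.02, 0, 0, 0], [40, 0.03, 0, 0, 0], [40, 0.0333, 0, 0, 0], [40, 0.0367, 0, 0, 0]]'; python3 shift.py '[[40, 0.0033, 0, 0, 0], [40, 0.0067, 0, 0, 0]]';python3 shift.py '[[40, 0.0033, 0, 0, 0], [40, 0.0067, 0, 0, 0]]'
```

```text
[137.46123115 136.6745558 ] [154.29861638 154.3917276 ]
time: 6.3
tool_pos: [470.2, 274.1, 196.6]
tcp_rot: [-3.141, 0.0, 1.941]
contact_force: [-0.7, -1.3, -0.4]
grip_width: 40.2
finger_force: 0.5
time: 6.55
tool_pos: [469.5, 275.9, 196.6]
tcp_rot: [-3.141, 0.0, 1.941]
contact_force: [-0.1, -1.5, -0.4]
grip_width: 40.0
finger_force: 0.5
time: 6.8
tool_pos: [468.7, 277.9, 196.7]
tcp_rot: [-3.142, 0.0, 1.941]
contact_force: [0.4, -0.4, -0.3]
grip_width: 40.2
finger_force: 0.5
```

Gap was about 17 mm and I've advanced 15, so I creep 1 mm at a time and watch the force.

Scaled: 1 mm / 300 = 0.0033, 0.5 mm / 300 = 0.0017.

```bash
for i in 1; do python3 shift.py '[[40, 0.0017, 0, 0, 0], [40, 0.0033, 0, 0, 0]]'; done; python3 shift.py '[[40, 0.0017, 0, 0, 0], [40, 0.0033, 0, 0, 0]]'
```

```text
time: 7.05
tool_pos: [468.4, 278.7, 196.7]
tcp_rot: [3.142, 0.0, 1.941]
contact_force: [-0.0, 0.4, -1.1]
grip_width: 39.9
finger_force: 0.5
time: 7.3
tool_pos: [468.3, 279.4, 196.7]
tcp_rot: [3.141, 0.001, 1.941]
contact_force: [2.9, -4.8, 0.1]
grip_width: 40.2
finger_force: 2.9
```

Scaled: 1 mm / 300 = 0.0033, 0.5 mm / 300 = 0.0017.

```bash
python3 shift.py '[[40, 0.0017, 0, 0, 0], [40, 0.0033, 0, 0, 0]]'
```

```text
time: 7.55
tool_pos: [468.3, 279.7, 196.8]
tcp_rot: [3.141, 0.002, 1.942]
contact_force: [4.3, -9.8, 0.6]
grip_width: 40.0
finger_force: 5.2
```

The force rose to 11 N and motion stopped, so the carton is at the wall. I withdraw and check.

Scaled: -130 mm / 300 = -0.4333, -80 mm / 300 = -0.2667.

```bash
python3 shift.py '[[40, 0, 0, 0, 0], [40, -0.0167, 0, 0, 0], [40, -0.1, 0, 0, 0], [40, -0.2667, 0, 0, 0], [40, -0.4333, 0, 0, 0]]'; python3 shift.py '[[40, 0, 0, -0.1, 0], [40, 0, 0, -0.2, 0], [40, 0, 0, -0.2, 0]]'; python3 - <<'E'
from h import *
T=capture("top"); a=T["color"][:,:,::-1]
cv2.imwrite("pics/top4.png",cv2.resize(a[200:310,240:370],None,fx=5,fy=5,interpolation=cv2.INTER_CUBIC))
E
```

```text
time: 8.18
tool_pos: [515.0, 158.6, 196.8]
tcp_rot: [3.141, -0.0, 1.942]
contact_force: [0.5, -0.5, -0.4]
grip_width: 40.1
finger_force: 0.0
time: 8.55
tool_pos: [515.4, 159.5, 258.9]
tcp_rot: [3.137, 0.001, 1.94]
contact_force: [-0.1, -0.6, -0.9]
grip_width: 40.1
finger_force: 0.0
```

View pics/top4.png

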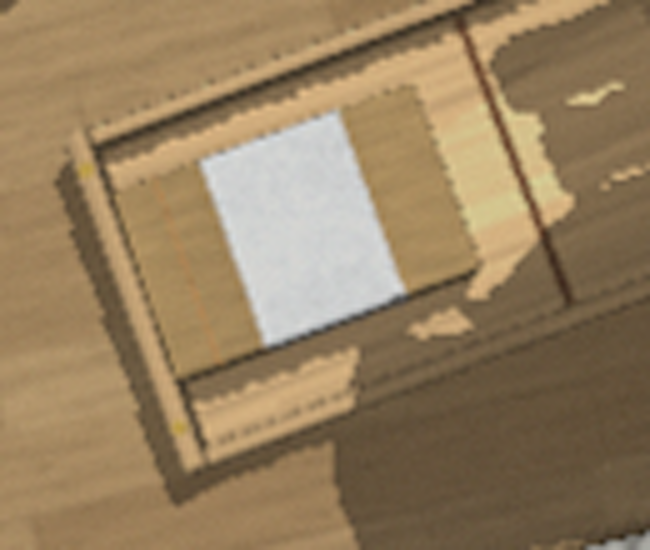

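The carton's top end, (115,190)–(180,378), sits flush against the end wall. It lies flat and aligned with the tray, and the arm is clear.

```bash
python3 -c "
from plant import bot, telemetry, ticket, capture
print(ticket.close_job())"
```

```text
the job is handed in; nothing more can be done
None
```

The carton toppled into the tray and was pushed home: it lies flat with its top end against the end wall (about 11 N at contact, limit 30 N), the bystanders I could see were undisturbed, and the job is handed in, with no verdict returned.

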